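Fit the carrier plate on the shaker's studs and clamp it

ROBOT

A 6-joint arm with a two-finger parallel gripper is mounted at the origin on a cart in front of the work surface, level with it; the furniture and walls round the work are solid. World frame = base frame: x ahead of the robot, y to its left, z up, the work surface at z = 0. Lengths are in m, angles in degrees, forces in N, time in s.
With the tool pointing down it reaches from about 0.25 to 0.725 m from the base axis. Payload 9.7 kg.
Tool frame: the origin (TCP) lies between the finger pads; the fingertips stand 11 mm ahead of it and the grasp point (between the pads) lies 8 mm behind it; y points along the fingers, x is the direction in which the jaws open and shut, and the axes are right-handed (so a half turn about y gives the same grasp; the last joint's range is limited). The gripper opens to 85 mm and grips with 20 to 120 N. Pads are 22 mm wide; open, the fingers measure 114 mm over their backs; the gripper's body (76 mm by 85 mm) begins 54 mm behind the grasp point. The pads swing forward as they close: fully open they stand 13 mm farther back than shut.
Start: joints at [-70.015, 4.979, 10.078, 95.1, 0, 90], TCP at [0.188, -0.517, 0.242] pointing down, gripper open.
Joint ranges: [-179.16, 179.16], [-48.56, 103.87], [-65.8, 70.77], [-126.05, 130.52], [-82.76, 87.17], [-180, 180]. Speed limits (degrees/s): [127.2, 127.2, 147.25, 180, 180, 180].

INTERFACE

Orientations are given as [roll, pitch, yaw] about the fixed x, y, z axes, in that order (R = Rz(yaw) Ry(pitch) Rx(roll)).
In Python, from workcell import bot, vision gives the robot as it stands. The module is installed in compiled form; this text tells all that it offers.
- The arm moves only by the shell command python3 -m crank 'ROWS' [OPENING] [FORCE]. ROWS is text: rows parted by semicolons, each of 6 numbers parted by spaces: the shift along the tool's x, y, z in m, then the turn, a rotation vector about the tool's x, y, z in rad. A call has 1 to 8 rows; each row is the pose to reach, as a shift and turn from the pose commanded when the call began, along the tool's axes at that moment; what a row does not reach only later rows make up. A row lasts 1/10 s, in which the tool goes at most 50 mm and 8.59 degrees, less where a joint would pass 70% of its speed; a pose out of reach is approached as far as the arm can. A call with a gripper value outside its range is refused whole. OPENING is the gripper's target within -1 to 1 (shut at 1, half-way at 0, fully open at -1), set as the call begins (- or left out, the last holds). The fingers move at their own pace and stop on an object; FORCE is the grip in N (left out, the last holds). Time passes only in rows, so rows that repeat a pose let the fingers close. It gives the time, the measured TCP pose, the force and the opening at its end, in the units of the state.
- bot.get_obs(): the state, without advancing time (a new reading comes with each control period).
- vision.camera(name): name is "scene" or "side" or "wrist"; returns the picture (480x640x3 uint8, red, green, blue); there is no depth.
- vision.get_calibration(name): a dict with "fx", "fy", "cx", "cy" (pixels), "rvec" (rotation vector, rad) and "tvec" (3), from world to camera coordinates, as OpenCV has them. Camera axes: x right, y down, z forward; pixel columns grow to the right and rows downward; lengths in m; the calibration is good to about 2 mm. A picture is of the moment at which its call begins: read the wrist's pose just before it. get_calibration takes no time and is no camera call; for the wrist camera it gives the pose at the moment of the call.
- bot.job_done(): hands the job in, once; it reports no verdict.
The state is a dict: "time": time; "q": joint angles; "qd": joint speeds; "joint_efforts": joint torques, N m; "ee_pos": TCP position; "tcp_rot": TCP orientation; "wrist_force": force on the tool from outside, world axes, zero at the start; "torque": the same for the moment, N m; "opening": finger opening in m.
Only numpy, scipy, OpenCV 4.12 (cv2) and the standard library are available. Lean on these libraries where they do the work, as an engineer would, in place of code of your own. Each camera call takes 0.05 s, during which the arm holds its last target. There are 200 camera calls.

TASK

Mount the carrier plate on the shaker: pick it up by its handle, lay it lightly on the deck's four studs, slide it along the deck's stroke until its holes drop over the studs and it lies flush on the deck, then swing the clamp on the deck's front edge fully over the plate to lock it. Feel your way and never force the plate against the studs or the shaker (a light push is enough), and leave the beaker, petri dishes and timer where they are.

Things in the scene. Friction and masses are not known exactly. Their poses are not given: they have to be found in the camera images.
- carrier: Aluminium carrier plate, 110 (x) x 200 (y) x 5 mm, about 0.3 kg, with two ribbed rubber mats, lips 12 mm high at its short ends and a central black handle. Origin: centre of the underside; z up. Four through holes, 10.5 mm wide, at x +-42, y +-52 mm. It fits either way round (half turn).
- carrier_handle (a point): Middle of the carrier's handle, 34 mm above the plate's underside: a black bar 56 mm long along the carrier's x, 12 mm thick along its y and 18 mm high, on two thin posts. Grip it across its thickness (fingers closing along y). Axes as the carrier's.
- shaker: White bench shaker, fixed, housing 176 x 252 mm, shaking to and fro along its long side. Origin on the bench below the middle of the stroke; x away from its front panel, y along the long side and stroke, z up. On top a bare grey deck, 156 x 214 mm, whose face is 84 mm above the origin, with four studs and a swing clamp at its front (-x) edge.
- stroke_mid (a point): Where the deck's middle (between its studs) would be at mid-stroke, on the deck's face; axes as the shaker's. The deck has stopped up to 20 mm to either side of it along y, place not reported; its drive holds it there. Steel studs, 8 mm wide, 9 mm high (top 2 mm tapered to 6 mm), at x +-42, y +-52 mm from the deck's middle. A push over 30 N between plate and shaker is forcing it.
- clamp (a joint): Clamp arm, rad: starts at 0 to 0.35 (clear), grows clockwise from above; at 1.97 it points along the shaker's +x over the plate; stop 2.05. Pivot 74 mm in front (-x) and 85 mm right (-y) of the deck's middle. Grip: upright black post, 10 mm wide, 34 mm from the pivot, 13 to 43 mm above the deck. Light friction; its underside, 6.5 mm above the deck, clears a seated plate only.
- gel_imager: Bench imager, fixed at the back, 405 (x) x 350 (y) mm; origin at the centre of its underside. Its panel and right half are 0.1 m high and reach 0.21 m to the front of the origin; its white tower, 0.455 m high, stands on the left half, from 0.17 m in front. Keep arm and load clear of it when swinging across.
- beaker: Glass beaker, 57 x 53 x 70 mm, origin at the centre of its underside; leave it standing.
- petri_low: Closed petri dish, 91 mm across, 15 mm high, lower of a stack of two; origin at the centre of its underside; leave it.
- petri_high: Closed petri dish, 91 mm across, 15 mm high, upper of the stack; origin at the centre of its underside; leave it.
- timer: White lab timer lying flat, 62 x 62 x 18 mm, origin at the centre of its underside; leave it.

How it is judged (in metres and radians):
On the way, in this order (a step that is already met when the one before it is completed fails the run):
1. the carrier lies flush on the deck with its holes over the studs, the clamp still open (z of carrier in the frame of shaker between 0.08 and 0.0865 m and x of carrier in the frame of shaker between -0.01 and 0.01 m and angle between the z axis of carrier and the z axis of shaker, either way round below 0.03 rad and angle between the x axis of carrier and the x axis of shaker, either way round below 0.1 rad and value of joint clamp below 0.9 rad), for 0.2 s.
2. the clamp is swung over the seated carrier (z of carrier in the frame of shaker between 0.08 and 0.0865 m and x of carrier in the frame of shaker between -0.01 and 0.01 m and angle between the z axis of carrier and the z axis of shaker, either way round below 0.03 rad and angle between the x axis of carrier and the x axis of shaker, either way round below 0.1 rad and value of joint clamp above 1.75 rad), for 0.2 s.
At the end, for the whole second after the job is handed in: The carrier lies flush on the deck (underside within 2.5 mm of the deck's face, level within 0.03 rad) with the studs in its holes, the clamp stands over it (at least 1.75 rad) and everything is at rest (all of step 2 and linear speed of carrier below 0.01 m/s); the robot touches nothing.
It fails at once if the carrier is pressed against the shaker with more than 30 N (contact force between carrier and shaker above 30 N).
It fails at once if the beaker, a petri dish or the timer is shifted by more than 3 cm (distance of any of beaker, petri_low, petri_high, timer from where it was at the start of the episode above 0.03 m).
It also fails if it takes over 58 s, if anything falls off the work surface, if the arm or the gripper's body presses on something with over 40 N, if the wrist force passes 120 N, or if a joint passes its speed limit or range.

## Working session

There is one attempt and no reset: what is moved stays moved. The work goes in short steps, Python scripts to look and compute and a shell command to move; the robot and the scene stay as the last step left them, time stands still between calls to the robot, and variables do not carry over. Pictures are saved under pics/ and viewed, about 8 in all and at most 12, crops included, and the job is handed in when it is done.

```bash
mkdir -p pics
cat > h.py <<'E'
import numpy as np,cv2
from workcell import bot,vision
from scipy.spatial.transform import Rotation as R
def cal(n):
    c=vision.get_calibration(n);K=np.array([[c['fx'],0,c['cx']],[0,c['fy'],c['cy']],[0,0,1.]])
    return K,cv2.Rodrigues(np.array(c['rvec'],float))[0],np.array(c['tvec'],float)
def ray(n,uv,z,C=None):
    K,Rm,t=C or cal(n);o=-Rm.T@t
    d=(Rm.T@np.linalg.inv(K)@np.c_[np.atleast_2d(uv),np.ones(len(np.atleast_2d(uv)))].T).T
    return o+d*((z-o[2])/d[:,2])[:,None]
def proj(n,P,C=None):
    K,Rm,t=C or cal(n);p=(K@(Rm@np.atleast_2d(P).T+t[:,None])).T
    return p[:,:2]/p[:,2:]
def snap(n,f):
    im=vision.camera(n);cv2.imwrite('pics/'+f+'.png',im[:,:,::-1]);return im
E
python3 - <<'E'
from h import *
print(bot.get_obs())
for n in('scene','side','wrist'):
    C=cal(n);print(n,-C[1].T@C[2],C[1][2],C[0][0,0]);snap(n,n+'0')
E
```

```text
{'time': 0.0, 'q': array([-7.00136753e+01,  5.01092505e+00,  1.00341567e+01,  9.50975835e+01,
        2.21280986e-04,  8.99990177e+01]), 'qd': array([ 0.06020015, -0.03294706,  0.01494456, -0.02474815, -0.03307066,
        0.02567649]), 'joint_efforts': array([ 1.40912889e-03, -5.20389426e+01,  4.64801002e+01,  1.62689510e-02,
        4.50229618e-05, -9.32594503e-06]), 'ee_pos': array([ 0.18791954, -0.51668528,  0.24158206]), 'tcp_rot': array([-8.99997774e+01,  7.43518541e-02, -7.00126930e+01]), 'wrist_force': array([-0.16486   , -0.47207073, -0.3763275 ]), 'torque': array([-0.00035505,  0.00939355,  0.02088337]), 'opening': 0.08531668118440347}
scene [-0.11293277 -1.29920668  0.75946388] [ 0.42685143  0.78614595 -0.44695906] 474.0798785169663
side [-0.56641898  0.38153147  1.30433587] [ 0.65259886 -0.25730678 -0.7126766 ] 563.4889234818569
wrist [ 0.25404588 -0.49262851  0.37195224] [-0.26210457 -0.09395618 -0.96045481] 340.90816554845406
```

View pics/scene0.png

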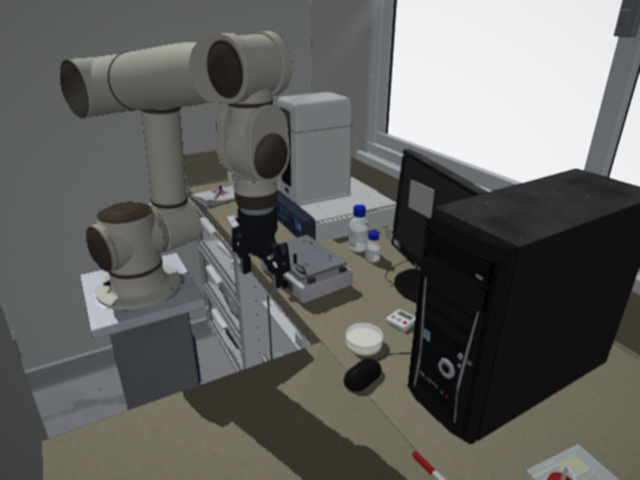

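View pics/side0.png

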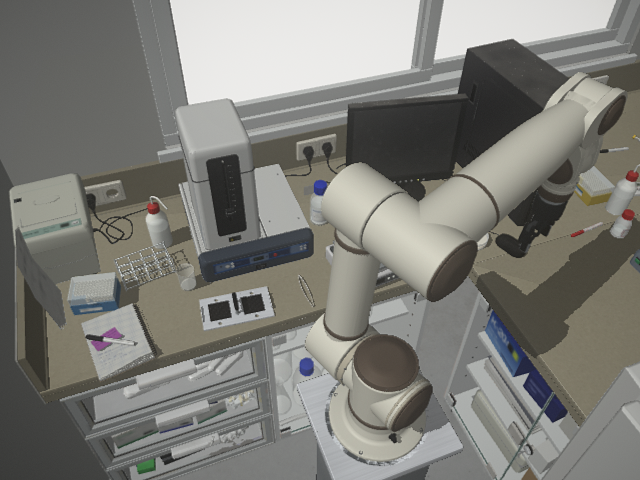

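Run:
```python
import cv2,numpy as np
s=cv2.imread('pics/side0.png');w=cv2.imread('pics/wrist0.png');c=cv2.imread('pics/scene0.png')
a=cv2.resize(s[260:340,170:330],(640,320),interpolation=cv2.INTER_CUBIC)
a=a[:, :400] if 0 else a
o=np.zeros((600,800,3),np.uint8)
o[:300,:600]=cv2.resize(s[270:340,180:320],(600,300),interpolation=cv2.INTER_CUBIC)
o[300:,:400]=cv2.resize(w,(400,300))
o[300:,400:]=cv2.resize(c[220:310,260:380],(400,300),interpolation=cv2.INTER_CUBIC)
cv2.imwrite('pics/m1.png',o)
```

```text
(no output)
```

View pics/m1.png

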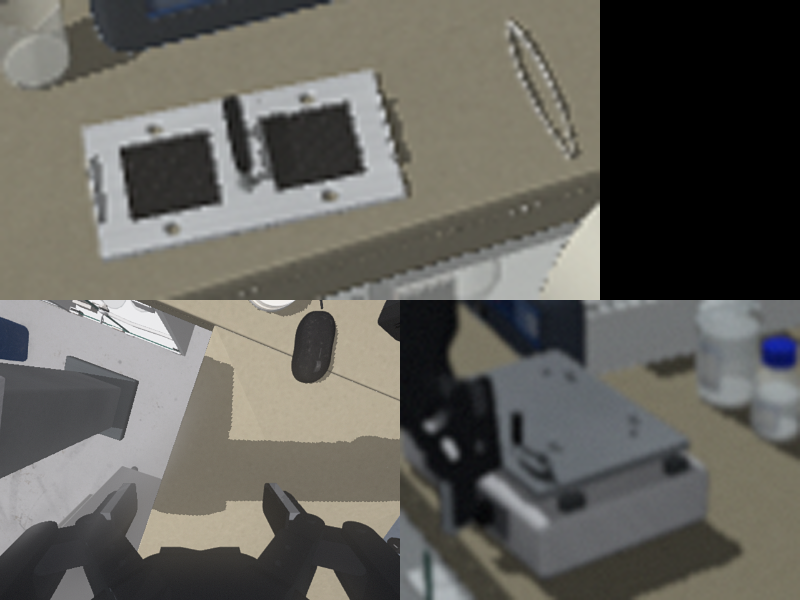

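Run:
```python
from h import *
h=np.array([[155,128],[307,98],[172,228],[330,195]])/4.286+[180,270]
P=ray('side',h,.005);print('holes',P);c=P.mean(0);print(c)
print([np.linalg.norm(P[i]-P[j]) for i,j in((0,1),(2,3),(0,2),(1,3))])
d=P[0]-P[1]+P[2]-P[3];print('yaw of y axis',np.degrees(np.arctan2(d[1],d[0])))
print('handle',ray('side',np.array([[238,140],[234,98],[246,185]])/4.286+[180,270],.04))
d=(np.array([[558,350],[690,440],[545,372],[571,377],[633,420],[633,432],[517,415],[560,490]])-[400,300])/3.333+[260,220]
print('deck',ray('scene',d,.09))
print('shaker front corner bottom',ray('scene',(np.array([[545,577]])-[400,300])/3.333+[260,220],0))
```

```text
holes [[0.48033147 0.28985617 0.005     ]
 [0.46952305 0.18654116 0.005     ]
 [0.39600217 0.29881051 0.005     ]
 [0.38556701 0.19487591 0.005     ]]
[0.43285592 0.24252094 0.005     ]
[np.float64(0.10387884569616658), np.float64(0.10445713420053168), np.float64(0.08480336073435318), np.float64(0.08436874183698367)]
yaw of y axis 84.14748356813088
handle [[0.42353767 0.2437989  0.04      ]
 [0.45849956 0.23725748 0.04      ]
 [0.38640899 0.24834963 0.04      ]]
deck [[ 0.51297076 -0.09858684  0.09      ]
 [ 0.53093753 -0.30707597  0.09      ]
 [ 0.48086694 -0.13357845  0.09      ]
 [ 0.49725247 -0.15416701  0.09      ]
 [ 0.50601483 -0.25286784  0.09      ]
 [ 0.49519252 -0.27144444  0.09      ]
 [ 0.42091729 -0.19563386  0.09      ]
 [ 0.39498391 -0.32592355  0.09      ]]
shaker front corner bottom [[ 0.38681374 -0.31275316  0.        ]]
```

```bash
cat >> h.py <<'E'
def goto(p,yaw,frm=None,roll=-90):
    "shift/turn in tool axes from commanded pose frm=(pos,yaw) or measured"
    o=bot.get_obs()
    p0,R0=(o['ee_pos'],R.from_euler('xyz',o['tcp_rot'],degrees=True)) if frm is None else (np.array(frm[0]),R.from_euler('xyz',[-90,0,frm[1]],degrees=True))
    T=R.from_euler('xyz',[roll,0,yaw],degrees=True)
    print(np.round(R0.inv().apply(np.array(p)-p0),4),np.round((R0.inv()*T).as_rotvec(),4))
E
python3 -c "
from h import *
goto([.43,-.2,.33],-92,([.188,-.517,.242],-70.015))"
```

```text
[-0.2152 -0.088   0.3358] [-0.      0.3837  0.    ]
```

```bash
python3 -m crank '0 -0.088 0 0 0 0;-0.02 -0.088 0.04 0 0.1 0;-0.2152 -0.088 0.3358 0 0.3837 0;-0.2152 -0.088 0.3358 0 0.3837 0;-0.2152 -0.088 0.3358 0 0.3837 0;-0.2152 -0.088 0.3358 0 0.3837 0;-0.2152 -0.088 0.3358 0 0.3837 0;-0.2152 -0.088 0.3358 0 0.3837 0'; python3 -m crank '-0.08 0 0.14 0 0 0;-0.08 0 0.14 0 0 0;-0.08 0 0.14 0 0 0;-0.08 0 0.14 0 0 0' | tail -c 400
```

```text
time: 0.95
ee_pos: [0.3905, -0.2521, 0.3293]
tcp_rot: [-90.0, -0.0, -92.0]
wrist_force: [1.7, -0.5, 0.9]
opening: 0.0854
time: 1.35
ee_pos: [0.5358, -0.1763, 0.3271]
tcp_rot: [-90.1, 0.1, -91.8]
wrist_force: [-0.4, 0.3, -0.1]
opening: 0.0856
```

Run:
```python
from h import *
C=cal('wrist');np.savez('c1.npz',*C);snap('wrist','w1');print(bot.get_obs()['ee_pos'],-C[1].T@C[2])
print(proj('wrist',[[.455,-.21,.084]],C))
```

```text
[ 0.53532863 -0.17666048  0.32716869] [ 0.60634258 -0.17868891  0.45725898]
[[350.89435777 270.3627981 ]]
```

View pics/w1.png

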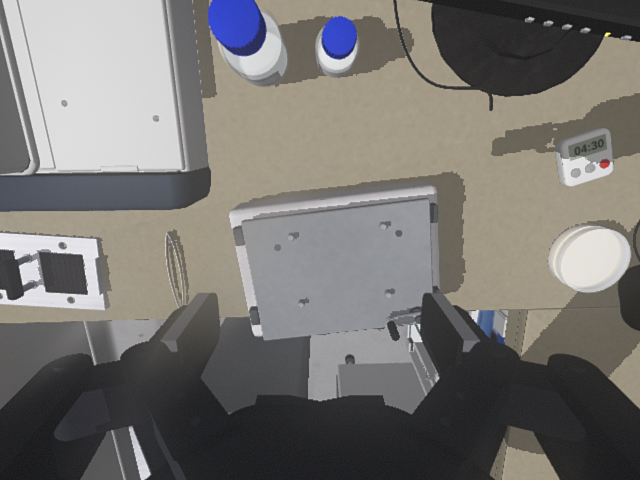

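Run:
```python
from h import *
im=cv2.imread('pics/w1.png',0).astype(int);d=np.load('c1.npz');C=[d[k] for k in d]
g=[];
for u,v in((294,237),(385,226),(305,302),(390,292)):
    p=im[v-9:v+10,u-11:u+12];m=(p>np.median(p)+25).astype(np.uint8)
    n,l,s,c=cv2.connectedComponentsWithStats(m);print([(s[i][4],np.round(c[i]+[u-11,v-9],1)) for i in range(1,n)])
o=np.concatenate([cv2.resize(cv2.imread('pics/w1.png')[v-20:v+20,u-25:u+25],(400,300),interpolation=cv2.INTER_NEAREST) for u,v in((294,237),(305,302))],1)
o2=np.concatenate([cv2.resize(cv2.imread('pics/w1.png')[v-20:v+20,u-25:u+25],(400,300),interpolation=cv2.INTER_NEAREST) for u,v in((385,226),(390,292))],1)
cv2.imwrite('pics/m2.png',np.concatenate([o,o2]))
P=ray('wrist',[(294,237),(385,226),(305,302),(390,292)],.093,C);print(P,P.mean(0))
```

```text
[]
[]
[]
[]
[[ 0.50049635 -0.14617195  0.093     ]
 [ 0.50997247 -0.2471536   0.093     ]
 [ 0.42030141 -0.1549109   0.093     ]
 [ 0.43009987 -0.25473067  0.093     ]] [ 0.46521752 -0.20074178  0.093     ]
```

View pics/m2.png

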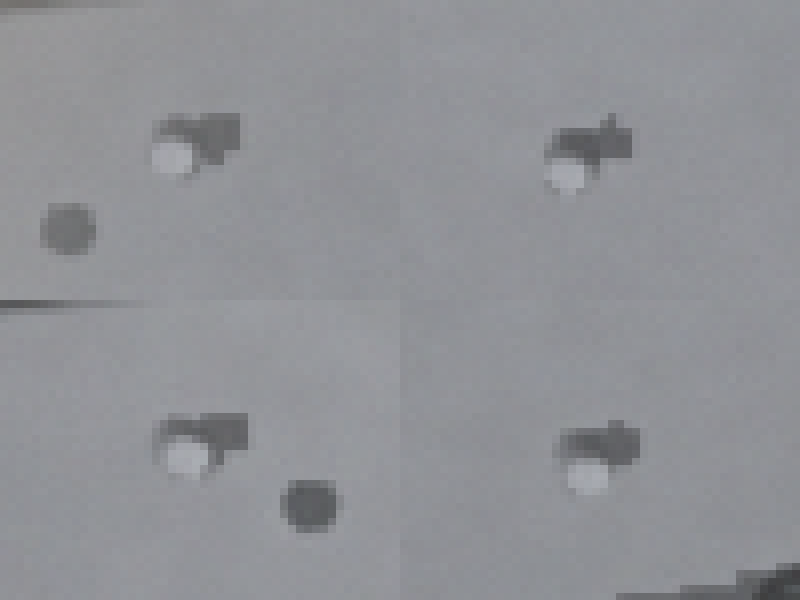

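Run:
```python
from h import *
d=np.load('c1.npz');C=[d[k] for k in d]
A,B,Cc,D=P=ray('wrist',[(290.25,237.4),(300.5,304.8),(382.9,226.4),(387.9,295)],.093,C);print(P,P.mean(0))
print([np.linalg.norm(x) for x in (A-Cc,B-D,A-B,Cc-D)])
y=A-Cc+B-D;x=A-B+Cc-D;print(np.degrees(np.arctan2(y[1],y[0])),np.degrees(np.arctan2(x[1],x[0])))
# housing top corners at ~? 
print(ray('wrist',[(232,210),(437,186)],.07,C))
goto([.424,.244,.13],-95.85,([.5356,-.1763,.33],-92))
for k in ('wrist',):print(proj('wrist',[[.433,.2425,.005]]))
```

```text
[[ 0.50016365 -0.14197129  0.093     ]
 [ 0.41681632 -0.14943228  0.093     ]
 [ 0.50958921 -0.24484887  0.093     ]
 [ 0.42632817 -0.25237278  0.093     ]] [ 0.46322434 -0.1971563   0.093     ]
[np.float64(0.10330846185989552), np.float64(0.10337901461245742), np.float64(0.08368061332131005), np.float64(0.08360029058988529)]
95.25700685471995 5.1394048966408095
[[ 0.5285961  -0.07410411  0.07      ]
 [ 0.54890148 -0.3093517   0.07      ]]
[-0.4161  0.2    -0.1262] [ 0.      0.0672 -0.    ]
[[ 29.03738161 272.8350907 ]]
```

```bash
python3 -m crank '-0.02 0 -0.05 0 0 0;-0.05 0 -0.1 0 0 0;-0.1 0 -0.115 0 0 0;-0.4185 0.05 -0.115 0 0.0672 0;-0.4185 0.05 -0.115 0 0.0672 0;-0.4185 0.05 -0.115 0 0.0672 0;-0.4185 0.05 -0.115 0 0.0672 0;-0.4185 0.05 -0.115 0 0.0672 0'
python3 - <<'E'
from h import *
goto([.435,.2425,.25],-95.85)
E
```

```text
time: 2.2
ee_pos: [0.4228, -0.0103, 0.2973]
tcp_rot: [-90.1, 2.0, -92.7]
wrist_force: [-0.1, -0.5, -0.3]
opening: 0.0856
[-0.2512  0.0563  0.0005] [ 0.0023  0.0556 -0.0356]
```

```bash
python3 -m crank '-0.22 0.03 0 0 0.05 0;-0.22 0.03 0 0 0.05 0;-0.22 0.03 0 0 0.05 0;-0.22 0.03 0 0 0.05 0;-0.22 0.03 0 0 0.05 0;-0.22 0.03 0 0 0.05 0;-0.22 0.03 0 0 0.05 0'
python3 - <<'E'
from h import *
goto([.435,.2425,.25],-95.85);print(bot.get_obs()['tcp_rot'])
C=cal('wrist');np.savez('c2.npz',*C);snap('wrist','w2');print(proj('wrist',[[.4329,.2425,.043],[.4329,.2425,.005],[.4803,.2899,.005]],C))
E
```

```text
time: 2.9
ee_pos: [0.4248, 0.0045, 0.2791]
tcp_rot: [-90.2, 4.2, -92.1]
wrist_force: [-0.1, -0.6, 0.2]
opening: 0.0851
[-0.2355  0.0464  0.0019] [ 0.0062  0.0664 -0.0729]
[-90.21441075   4.18648034 -92.05402854]
[[125.83583636 201.80236566]
 [144.7002416  196.1929687 ]
 [100.45064691 158.40595152]]
```

View pics/w2.png

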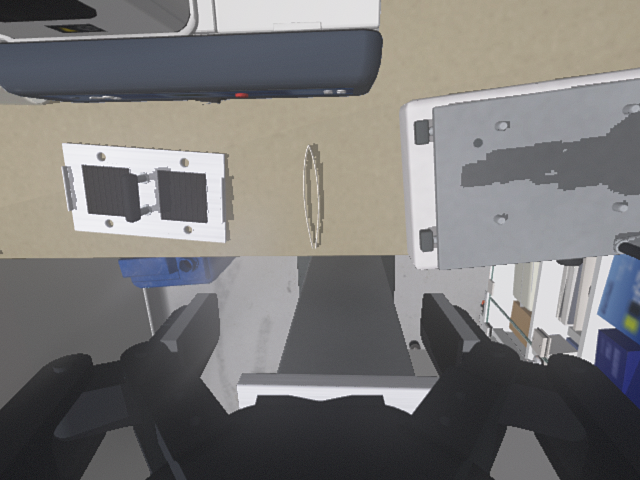

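```bash
python3 - <<'E'
from h import *
o=bot.get_obs();print(o['time'],o['q'].round(1),o['qd'].round(1),o['joint_efforts'].round(1),o['ee_pos'],o['tcp_rot'])
E
cat h.py | tail -3
```

```text
2.95 [ -2.1 -10.9  -1.1 100.    4.2 179.9] [ 0.   0.1  0.1  0.3 -0.1 -0. ] [ -0.  -34.3  46.2   0.1   0.2   0. ] [0.42472304 0.00448568 0.27893264] [-90.22544158   4.1859154  -92.05297234]
    p0,R0=(o['ee_pos'],R.from_euler('xyz',o['tcp_rot'],degrees=True)) if frm is None else (np.array(frm[0]),R.from_euler('xyz',[-90,0,frm[1]],degrees=True))
    T=R.from_euler('xyz',[roll,0,yaw],degrees=True)
    print(np.round(R0.inv().apply(np.array(p)-p0),4),np.round((R0.inv()*T).as_rotvec(),4))
```

Run:
```python
from h import *
goto([.42,.07,.27],-24)
```

```text
[-0.0645  0.0137 -0.007 ] [-0.0399 -1.187  -0.0666]
```

```bash
r='-0.0645 0.0137 -0.007 -0.04 -1.187 -0.0666'; python3 -m crank '-0.0645 0.0137 -0.007 -0.04 -1.187 -0.0666;-0.0645 0.0137 -0.007 -0.04 -1.187 -0.0666;-0.0645 0.0137 -0.007 -0.04 -1.187 -0.0666;-0.0645 0.0137 -0.007 -0.04 -1.187 -0.0666;-0.0645 0.0137 -0.007 -0.04 -1.187 -0.0666;-0.0645 0.0137 -0.007 -0.04 -1.187 -0.0666;-0.0645 0.0137 -0.007 -0.04 -1.187 -0.0666;-0.0645 0.0137 -0.007 -0.04 -1.187 -0.0666'
python3 - <<'E'
from h import *
goto([.425,.16,.26],44)
E
```

```text
time: 3.75
ee_pos: [0.42, 0.0701, 0.2703]
tcp_rot: [-90.0, -0.0, -23.6]
wrist_force: [-0.5, -0.6, -0.7]
opening: 0.0856
[-0.0315  0.0102  0.0843] [ 4.0000e-04 -1.1807e+00  3.0000e-04]
```

```bash
python3 -m crank '-0.0315 0.01 0.0845 0 -1.18 0;-0.0315 0.01 0.0845 0 -1.18 0;-0.0315 0.01 0.0845 0 -1.18 0;-0.0315 0.01 0.0845 0 -1.18 0;-0.0315 0.01 0.0845 0 -1.18 0;-0.0315 0.01 0.0845 0 -1.18 0;-0.0315 0.01 0.0845 0 -1.18 0;-0.0315 0.01 0.0845 0 -1.18 0'
python3 - <<'E'
from h import *
goto([.433,.2425,.2],84.15)
d=np.load('c2.npz');C=[d[k] for k in d]
im=cv2.cvtColor(cv2.imread('pics/w2.png'),cv2.COLOR_BGR2HSV)
# hole pixels near expected
g=cv2.imread('pics/w2.png',0)
for u,v in((101,156),(184,163),(109,223),(187,237)):
    p=g[v-6:v+7,u-6:u+7];ys,xs=np.nonzero(p<185);c=(xs.mean()+u-6,ys.mean()+v-6)
    print(len(xs),np.round(c,1),ray('wrist',[c],.005,C))
E
```

```text
time: 4.55
ee_pos: [0.4256, 0.1601, 0.2603]
tcp_rot: [-90.0, -0.0, 44.0]
wrist_force: [0.0, 0.9, 0.2]
opening: 0.0854
[0.0625 0.0603 0.0542] [ 1.000e-04 -7.014e-01  1.000e-04]
62 [100.7 156.4] [[0.48268581 0.28906417 0.005     ]]
67 [183.9 162.2] [[0.47256638 0.18590639 0.005     ]]
52 [108.6 223.1] [[0.39936225 0.29731032 0.005     ]]
69 [187. 239.] [[0.37669188 0.19639461 0.005     ]]
```

```bash
python3 -m crank '0.0632 0.0602 0.0548 0 -0.7014 0;0.0632 0.0602 0.0548 0 -0.7014 0;0.0632 0.0602 0.0548 0 -0.7014 0;0.0632 0.0602 0.0548 0 -0.7014 0;0.0632 0.0602 0.0548 0 -0.7014 0;0.0632 0.0602 0.0548 0 -0.7014 0;0.0632 0.0602 0.0548 0 -0.7014 0'
python3 - <<'E'
from h import *
C=cal('wrist');np.savez('c3.npz',*C);snap('wrist','w3');g=cv2.imread('pics/w3.png',0)
c=np.array([.434,.242]);a=np.radians(-5.85);X=np.array([np.cos(a),np.sin(a)]);Y=np.array([-X[1],X[0]])
for sx in(1,-1):
  for sy in(1,-1):
    e=c+sx*.042*X+sy*.052*Y;u,v=proj('wrist',[[*e,.005]],C)[0].round().astype(int)
    p=g[max(v-7,0):v+8,max(u-7,0):u+8];
    if p.size==0: print('out',u,v);continue
    ys,xs=np.nonzero(p<(p.min()/2+p.max()/2));q=(xs.mean()+u-7,ys.mean()+v-7)
    print(sx,sy,u,v,p.min(),p.max(),len(xs),(ray('wrist',[q],.005,C)[0][:2]-e)*1000)
goto([.4345,.242,.029],84.15)
E
```

```text
time: 5.25
ee_pos: [0.4336, 0.2433, 0.2001]
tcp_rot: [-90.0, -0.0, 83.6]
wrist_force: [0.2, -0.3, -0.5]
opening: 0.0852
1 1 370 254 105 233 76 [0.37178555 0.90268549]
1 -1 267 255 122 217 74 [0.87539363 1.39007491]
-1 1 373 170 106 236 97 [1.00037264 0.428708  ]
-1 -1 263 171 113 231 97 [1.30732214 1.04758053]
[-0.0012  0.1711 -0.001 ] [ 0.0002 -0.0092  0.0002]
```

View pics/w3.png

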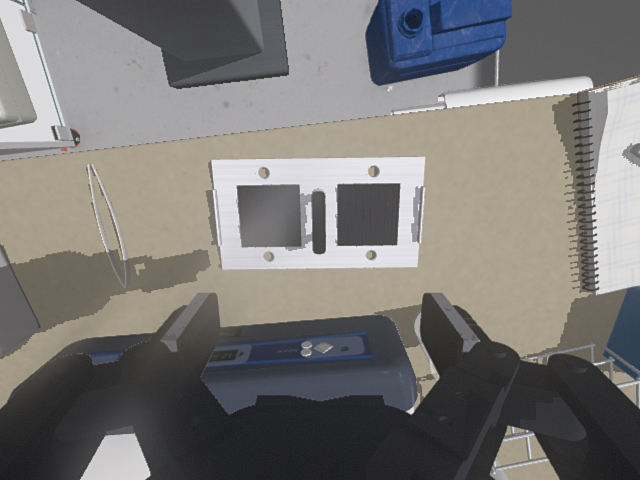

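```bash
python3 -m crank '0 0.05 -0.0013 0 -0.012 0;0 0.1 -0.0013 0 -0.012 0;0 0.14 -0.0013 0 -0.012 0;0 0.16 -0.0013 0 -0.012 0;0 0.1705 -0.0013 0 -0.012 0;0 0.1705 -0.0013 0 -0.012 0;0 0.1705 -0.0013 0 -0.012 0'; python3 -m crank '0 0 0 0 0 0;0 0 0 0 0 0;0 0 0 0 0 0;0 0 0 0 0 0;0 0 0 0 0 0;0 0 0 0 0 0;0 0 0 0 0 0;0 0 0 0 0 0' 1 60
```

```text
time: 6.0
ee_pos: [0.4355, 0.2436, 0.0308]
tcp_rot: [-90.1, -0.1, 84.4]
wrist_force: [0.0, 0.1, -0.0]
opening: 0.0854
time: 6.8
ee_pos: [0.435, 0.2433, 0.0298]
tcp_rot: [-90.0, -0.0, 84.5]
wrist_force: [-1.6, -0.1, 3.9]
opening: 0.0114
```

```bash
python3 -m crank '0 -0.03 0 0 0 0;0 -0.08 0 0 0 0;0 -0.13 0 0 0 0;0 -0.17 0 0 0 0;0 -0.17 0 0 0 0;0 -0.17 0 0 0 0'
python3 - <<'E'
from h import *
o=bot.get_obs();print(o['ee_pos'],o['wrist_force'],o['torque'],o['opening'])
C=cal('wrist');np.savez('c4.npz',*C);snap('wrist','w4')
print(proj('wrist',[[.46,-.2,.084]],C))
goto([.42,.02,.2],90)
E
```

```text
time: 7.4
ee_pos: [0.435, 0.2433, 0.1993]
tcp_rot: [-90.0, -0.0, 84.5]
wrist_force: [-0.2, -0.1, -3.9]
opening: 0.0107
[0.4350102  0.24334585 0.19927579] [-0.20927734 -0.07879941 -3.93412914] [-0.00877036 -0.00578414  0.02285008] 0.010716459643088632
[[-225.54438196  317.28662387]]
[-0.2234 -0.0018 -0.007 ] [-0.0016 -0.0963 -0.0009]
```

View pics/w4.png

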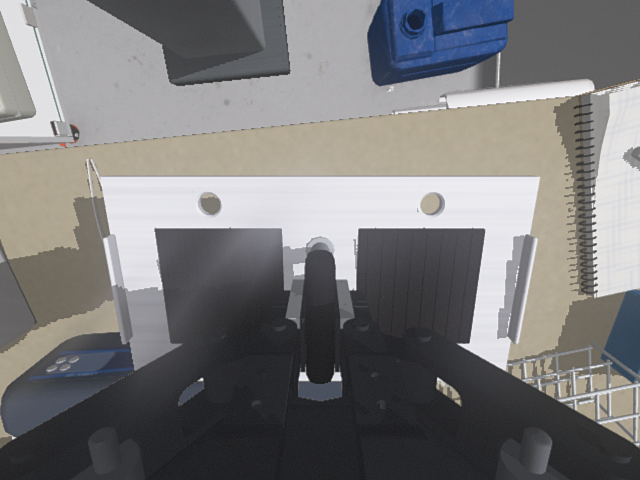

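Run:
```python
from h import *
d=np.load('c4.npz');C=[d[k] for k in d];g=cv2.imread('pics/w4.png',0)
zt=.1993-.0298+.005;q=[]
for u,v in((209,203),(431,203)):
    p=g[v-18:v+19,u-18:u+19];n,l,s,c=cv2.connectedComponentsWithStats((p<215).astype(np.uint8));i=1+s[1:,4].argmax();print(s[i],c[i]+[u-18,v-18]);q.append([s[i][0]+s[i][2]/2-.5+u-18,s[i][1]+s[i][3]/2-.5+v-18])
P=ray('wrist',q,zt,C);print(q,P,np.linalg.norm(P[0]-P[1]))
y=P[1]-P[0];y/=np.linalg.norm(y);x=np.array([y[1],-y[0],0]);c=P.mean(0)+.042*x;print('centre',c,'yaw',np.degrees(np.arctan2(x[1],x[0])))
```

```text
[  7   7  24  26 473] [209.41437632 203.77167019]
[  7   7  25  25 487] [432.39425051 203.7926078 ]
[[np.float64(209.5), np.float64(204.5)], [np.float64(432.0), np.float64(204.0)]] [[0.38860024 0.19678183 0.1745    ]
 [0.39828385 0.29889872 0.1745    ]] 0.10257500474036968
centre [0.43525447 0.24387526 0.1745    ] yaw -5.41708526895182
```

```bash
python3 -m crank '-0.02 0 0.01 0 0 0;-0.06 0 0.01 0 -0.02 0;-0.1 0 0.008 0 -0.04 0;-0.14 0 0.004 0 -0.06 0;-0.18 0 0 0 -0.08 0;-0.2234 -0.0018 -0.007 0 -0.0963 0;-0.2234 -0.0018 -0.007 0 -0.0963 0;-0.2234 -0.0018 -0.007 0 -0.0963 0'
python3 - <<'E'
from h import *
goto([.46,-.19,.17],95.2)
E
```

```text
time: 8.25
ee_pos: [0.4196, 0.0192, 0.1994]
tcp_rot: [-89.8, -0.0, 89.8]
wrist_force: [-0.3, 0.4, -3.0]
opening: 0.0109
[-0.2091  0.0292 -0.0411] [-0.003  -0.0938  0.0003]
```

```bash
python3 -m crank '-0.04 0 -0.005 0 0 0;-0.08 0 -0.01 0 -0.03 0;-0.12 0 -0.02 0 -0.05 0;-0.16 0.01 -0.03 0 -0.08 0;-0.2 0.02 -0.04 0 -0.0938 0;-0.2091 0.0292 -0.0411 0 -0.0938 0;-0.2091 0.0292 -0.0411 0 -0.0938 0'
python3 - <<'E'
from h import *
goto([.4632,-.1972,.138],95.2)
E
```

```text
time: 8.95
ee_pos: [0.4608, -0.1886, 0.1692]
tcp_rot: [-89.8, -0.1, 95.3]
wrist_force: [-0.1, 0.5, -2.4]
opening: 0.0107
[-0.0089  0.0311 -0.0017] [-0.0042  0.0023  0.0025]
```

```bash
python3 -m crank '-0.0089 0.01 -0.0017 -0.004 0.002 0;-0.0089 0.02 -0.0017 -0.004 0.002 0;-0.0089 0.031 -0.0017 -0.004 0.002 0;-0.0089 0.031 -0.0017 -0.004 0.002 0;-0.0089 0.031 -0.0017 -0.004 0.002 0'
python3 - <<'E'
from h import *
C=cal('wrist');np.savez('c5.npz',*C);snap('wrist','w5');o=bot.get_obs();print(o['ee_pos'],o['tcp_rot'])
P=ray('wrist',[(209.5,204.3),(432,204)],o['ee_pos'][2]-.0248,C);print(P)
im=cv2.imread('pics/w5.png');q=[cv2.resize(im[v-20:v+20,u-20:u+20],(400,400),interpolation=cv2.INTER_NEAREST) for u,v in((209,204),(432,204))]
cv2.imwrite('pics/m5.png',np.concatenate(q,1))
E
```

```text
time: 9.45
ee_pos: [0.4638, -0.1971, 0.141]
tcp_rot: [-90.2, -0.0, 95.3]
wrist_force: [0.1, 0.5, -3.0]
opening: 0.0108
[ 0.46399577 -0.19729346  0.1413458 ] [-9.02482401e+01  3.10041367e-03  9.52866323e+01]
[[ 0.4268009  -0.25122625  0.1165458 ]
 [ 0.41727667 -0.14945326  0.1165458 ]]
```

View pics/m5.png

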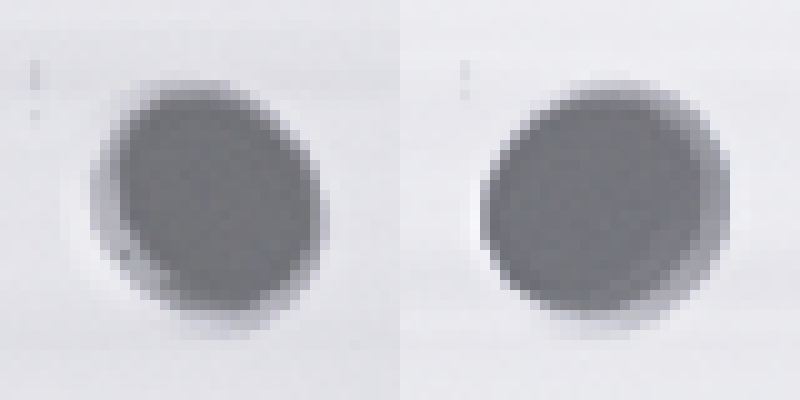

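```bash
python3 -m crank '0 0.005 0.0005 0 0 0;0 0.01 0.0005 0.003 0 0;0 0.014 0.0005 0.003 0 0;0 0.014 0.0005 0.003 0 0;0 0.014 0.0005 0.003 0 0'
python3 - <<'E'
from h import *
C=cal('wrist');np.savez('c6.npz',*C);im=snap('wrist','w6')[:,:,::-1];o=bot.get_obs();print(o['ee_pos'],o['tcp_rot'],o['wrist_force'])
print('stud proj',proj('wrist',[[.42633,-.25237,.093],[.41682,-.14943,.093]],C))
q=[cv2.resize(im[v-20:v+20,u-20:u+20],(400,400),interpolation=cv2.INTER_NEAREST) for u,v in((209,204),(432,204))]
cv2.imwrite('pics/m6.png',np.concatenate(q,1))
E
```

```text
time: 10.0
ee_pos: [0.4634, -0.1977, 0.1269]
tcp_rot: [-90.0, -0.0, 95.3]
wrist_force: [-0.4, 0.2, -2.2]
opening: 0.0104
[ 0.46353823 -0.19769491  0.12711609] [-9.00611415e+01 -5.38634398e-03  9.52543806e+01] [-0.02985076  0.85236476 -2.67770811]
stud proj [[214.49032649 200.3984806 ]
 [426.95217301 200.21430674]]
```

View pics/m6.png

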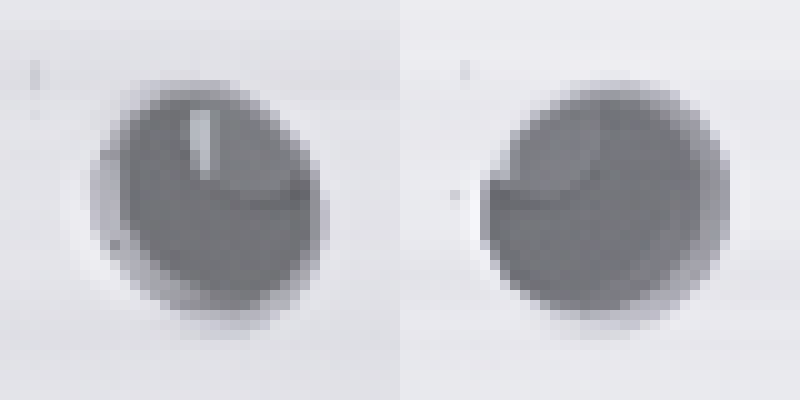

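Run:
```python
from h import *
d=np.load('c6.npz');C=[d[k] for k in d]
H=ray('wrist',[(209.5,204.3),(432,204)],.127-.0248,C);S=ray('wrist',[(215,196.3),(426,196.3)],.093,C)
print(H,S,np.linalg.norm(S[0]-S[1]),(S-H)*1000)
for z in(.0945,.0965,.1022): print(z,proj('wrist',S*[1,1,0]+[0,0,z],C))
```

```text
[[ 0.42644985 -0.25195096  0.1022    ]
 [ 0.4169689  -0.14986667  0.1022    ]] [[ 0.42429199 -0.25213405  0.093     ]
 [ 0.41496748 -0.15023361  0.093     ]] 0.10232617265021646 [[-2.1578568  -0.18308903 -9.2       ]
 [-2.00142614 -0.36694161 -9.2       ]]
0.0945 [[214.08203714 196.82089024]
 [426.93569108 196.82074264]]
0.0965 [[212.83269642 197.52981804]
 [428.20915237 197.52946541]]
0.1022 [[209.10389429 199.64569519]
 [432.00989424 199.64470235]]
```

```bash
python3 -m crank '-0.0003 0 0.002 0 0 0;-0.0003 0 0.002 0 0 0;-0.0003 0.003 0.002 0 0 0;-0.0003 0.003 0.002 0 0 0';python3 - <<'E'
from h import *
C=cal('wrist');np.savez('c7.npz',*C);im=snap('wrist','w7')[:,:,::-1];o=bot.get_obs();print(o['ee_pos'],o['tcp_rot'],o['wrist_force'])
q=[cv2.resize(im[v-20:v+20,u-20:u+20],(400,400),interpolation=cv2.INTER_NEAREST) for u,v in((209,204),(432,204))]
cv2.imwrite('pics/m7.png',np.concatenate(q,1))
E
```

```text
time: 10.45
ee_pos: [0.4614, -0.1981, 0.1237]
tcp_rot: [-90.0, -0.0, 95.3]
wrist_force: [-0.3, -0.2, -2.8]
opening: 0.0108
[ 0.46140721 -0.19809159  0.12377526] [-9.00375929e+01 -1.69734549e-02  9.52596984e+01] [-0.23095541 -0.13447011 -3.41046915]
```

View pics/m7.png

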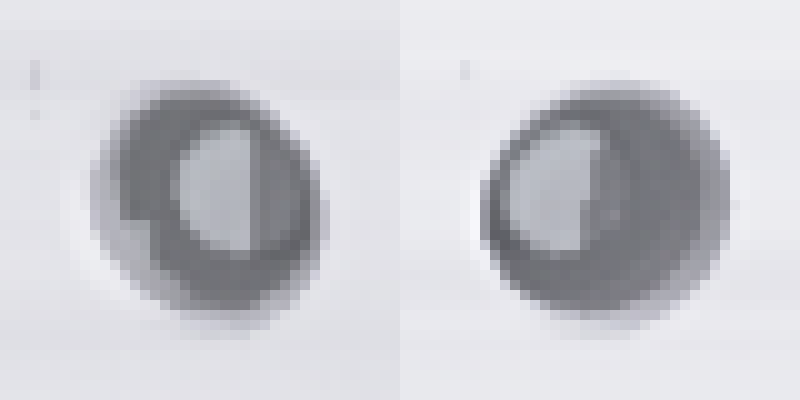

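Run:
```python
from h import *
d=np.load('c7.npz');C=[d[k] for k in d]
H=ray('wrist',[(209.5,204.3),(432,204)],.1237-.0248,C);S=ray('wrist',[(212,202.5),(428,202.5)],.093,C)
print(H,S,np.linalg.norm(S[0]-S[1]),(S-H)*1000)
```

```text
[[ 0.42440778 -0.2523924   0.0989    ]
 [ 0.4149256  -0.1502944   0.0989    ]] [[ 0.42472711 -0.25302179  0.093     ]
 [ 0.41532484 -0.15026232  0.093     ]] 0.10318872144839245 [[ 0.31932475 -0.62938907 -5.9       ]
 [ 0.39924463  0.03208098 -5.9       ]]
```

```bash
python3 -m crank '-0.0003 0 -0.0003 0 0 0;-0.0003 0.001 -0.0003 0 0 0;-0.0003 0.002 -0.0003 0 0 0;-0.0003 0.002 -0.0003 0 0 0'; python3 -c "
from workcell import bot;o=bot.get_obs();print(o['ee_pos'],o['torque'])"
```

```text
time: 10.9
ee_pos: [0.4618, -0.1984, 0.1219]
tcp_rot: [-90.0, -0.0, 95.3]
wrist_force: [0.0, 0.9, -2.4]
opening: 0.0108
[ 0.46181686 -0.19837441  0.12185329] [-0.0114827  -0.08299588  0.06036562]
```

```bash
python3 -m crank '0 0.0005 0 0 0 0;0 0.001 0 0 0 0;0 0.0015 0 0 0 0;0 0.0015 0 0 0 0'; python3 -c "
from workcell import bot;o=bot.get_obs();print(o['ee_pos'],o['torque'],o['wrist_force'])"
```

```text
time: 11.3
ee_pos: [0.4619, -0.1984, 0.1205]
tcp_rot: [-90.1, -0.0, 95.3]
wrist_force: [0.0, 0.0, -2.9]
opening: 0.0109
[ 0.46187238 -0.19841575  0.12049343] [-0.00900038 -0.02255708  0.02019018] [ 0.02699298  0.03056724 -2.87428767]
```

Underside is at about 0.0907, below the stud tops, with no reaction: the studs are in the holes. Continue.

```bash
python3 -m crank '0 0.0005 0 0 0 0;0 0.001 0 0 0 0;0 0.0015 0 0 0 0;0 0.002 0 0 0 0;0 0.002 0 0 0 0'; python3 -m crank '0 0.0005 0 0 0 0;0 0.001 0 0 0 0;0 0.0015 0 0 0 0;0 0.002 0 0 0 0;0 0.002 0 0 0 0'
```

```text
time: 11.8
ee_pos: [0.4618, -0.1984, 0.1185]
tcp_rot: [-90.1, -0.0, 95.3]
wrist_force: [0.2, -0.6, -3.0]
opening: 0.0111
time: 12.3
ee_pos: [0.4619, -0.1984, 0.1165]
tcp_rot: [-90.1, -0.0, 95.3]
wrist_force: [0.9, -0.9, -2.8]
opening: 0.0109
```

```bash
python3 -m crank '0 0.0005 0 0 0 0;0 0.001 0 0 0 0;0 0.0015 0 0 0 0;0 0.0015 0 0 0 0'; python3 -m crank '0 0.0003 0 0 0 0;0 0.0006 0 0 0 0;0 0.0008 0 0 0 0;0 0.0008 0 0 0 0'
```

```text
time: 12.7
ee_pos: [0.4619, -0.1984, 0.115]
tcp_rot: [-90.1, -0.0, 95.3]
wrist_force: [0.0, -0.4, -3.7]
opening: 0.011
time: 13.1
ee_pos: [0.4619, -0.1984, 0.1142]
tcp_rot: [-90.1, -0.0, 95.3]
wrist_force: [0.2, -0.7, -2.0]
opening: 0.011
```

```bash
python3 -m crank '0 0.0002 0 0 0 0;0 0.0004 0 0 0 0;0 0.0005 0 0 0 0;0 0.0005 0 0 0 0'; python3 -m crank '0 0.0002 0 0 0 0;0 0.0004 0 0 0 0;0 0.0004 0 0 0 0'
```

```text
time: 13.5
ee_pos: [0.4619, -0.1984, 0.1138]
tcp_rot: [-90.1, -0.0, 95.3]
wrist_force: [-1.1, 0.3, -3.0]
opening: 0.0109
time: 13.8
ee_pos: [0.4619, -0.1984, 0.1138]
tcp_rot: [-90.1, 0.0, 95.3]
wrist_force: [-2.1, 2.2, 3.4]
opening: 0.0109
```

```bash
python3 -m crank '0 0 0 0 0 0;0 0 0 0 0 0;0 0 0 0 0 0;0 0 0 0 0 0;0 0 0 0 0 0;0 0 0 0 0 0' 0; python3 -m crank '0 -0.02 0 0 0 0;0 -0.06 0 0 0 0;0 -0.1 0 0 0 0;0 -0.15 0 0 0 0;0 -0.2 0 0 0 0;0 -0.2 0 0 0 0;0 -0.2 0 0 0 0'
python3 - <<'E'
from h import *
C=cal('wrist');np.savez('c8.npz',*C);snap('wrist','w8');o=bot.get_obs();print(o['ee_pos'],-C[1].T@C[2])
c=np.array([.462,-.198]);a=np.radians(5.2);X=np.array([np.cos(a),np.sin(a)]);Y=np.array([-X[1],X[0]])
f=lambda x,y,z:[*(c+x*X+y*Y),.084+z]
for th in(0,.175,.35): 
  b=1.97-th;print(th,f(-.074+.034*np.cos(b),-.085+.034*np.sin(b),.013),proj('wrist',[f(-.074+.034*np.cos(b),-.085+.034*np.sin(b),.043)],C))
print(proj('wrist',[f(-.042,.052,.005),f(-.042,-.052,.005),f(.042,.052,.005),f(.042,-.052,.005)],C))
E
```

```text
time: 14.4
ee_pos: [0.4619, -0.1984, 0.1133]
tcp_rot: [-90.1, -0.0, 95.3]
wrist_force: [0.4, -0.1, -0.8]
opening: 0.0427
time: 15.1
ee_pos: [0.4622, -0.1987, 0.3144]
tcp_rot: [-90.2, 0.1, 95.3]
wrist_force: [0.5, -0.0, -0.6]
opening: 0.0425
[ 0.46181725 -0.19850959  0.31286196] [ 0.39065538 -0.20508819  0.44449209]
0 [np.float64(0.38000821977767335), np.float64(-0.2593570403060549), 0.097] [[259.66718606 117.72397724]]
0.175 [np.float64(0.3854758312109798), np.float64(-0.25702949497541777), 0.097] [[262.03958532 124.48444129]]
0.35 [np.float64(0.3912651778764585), np.float64(-0.2556894549615736), 0.097] [[263.26117941 131.44446334]]
[[371.23300314 166.38566148]
 [269.75353695 166.3133496 ]
 [367.89927325 244.47913179]
 [272.88086149 244.39772143]]
```

View pics/w8.png

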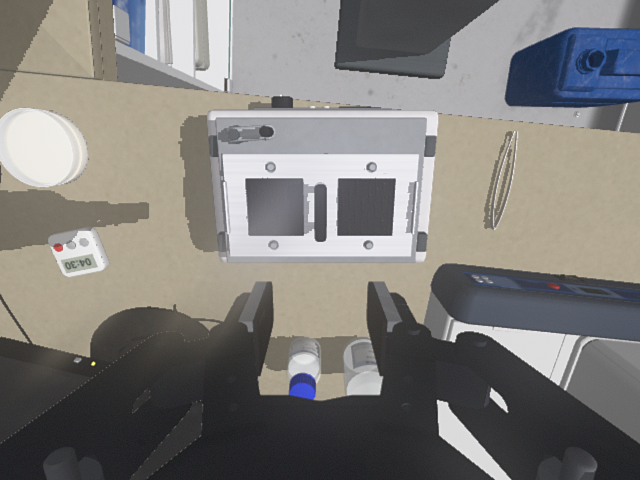

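Run:
```python
from h import *
d=np.load('c8.npz');C=[d[k] for k in d];g=cv2.imread('pics/w8.png',0)
p=g[122:143,240:290];n,l,s,c=cv2.connectedComponentsWithStats((p<50).astype(np.uint8))
for i in range(1,n): 
  if s[i][4]>8: q=c[i]+[240,122];print(s[i],q,[ray('wrist',[q],z,C)[0].round(4) for z in(.112,.127)])
print(g[132,225:280])
c=np.array([.462,-.198]);a=np.radians(5.2);X=np.array([np.cos(a),np.sin(a)]);Y=np.array([-X[1],X[0]])
f=lambda x,y:(c+x*X+y*Y)
print('pivot',f(-.074,-.085),[f(-.074+.034*np.cos(b),-.085+.034*np.sin(b)).round(4) for b in (1.62,1.3,1,.7,.4,.1,-.05)])
pv=f(-.074,-.085);print(proj('wrist',[[*pv,.1]],C))
T=ray('wrist',[(269.5,131.5)],.127,C);print(T,np.linalg.norm(T[0][:2]-pv))
goto([.391,-.2555,.20],-40)
goto([.391,-.2555,.20],20)
```

```text
[111 108 112 103 102 104 106 106 106 108 105 107 107 101 118 122 122 121
 122 121 123 125 123 124 127 125 124 124 125 125 126 126 127 127  82  71
  71  74  72  73  75  75  75  77  72  70  68  63  96 183 169 164 162 163
 164]
pivot [ 0.39600832 -0.28935698] [array([ 0.3913, -0.2557]), array([ 0.4021, -0.2559]), array([ 0.4117, -0.2592]), array([ 0.4199, -0.2652]), array([ 0.426 , -0.2733]), array([ 0.4294, -0.2829]), array([ 0.43 , -0.288])]
[[232.69497018 133.5993002 ]]
[[ 0.39080563 -0.25015655  0.127     ]] 0.03954418320185266
[-0.0503  0.1128  0.0758] [1.0000e-04 2.3607e+00 1.0000e-03]
[-0.0503  0.1128  0.0758] [5.0000e-04 1.3135e+00 7.0000e-04]
```

Run:
```python
from h import *
goto([.391,-.2548,.19],140)
```

```text
[-0.0496  0.1228  0.0758] [ 8.000e-04 -7.809e-01 -1.000e-04]
```

```bash
python3 -m crank '-0.0496 0 0.0758 0 -0.781 0;-0.0496 0 0.0758 0 -0.781 0;-0.0496 0.06 0.0758 0 -0.781 0;-0.0496 0.1 0.0758 0 -0.781 0;-0.0496 0.1228 0.0758 0 -0.781 0;-0.0496 0.1228 0.0758 0 -0.781 0;-0.0496 0.1228 0.0758 0 -0.781 0' 0.25
python3 - <<'E'
from h import *
goto([.391,-.2548,.112],140)
E
```

```text
time: 15.85
ee_pos: [0.3897, -0.2541, 0.188]
tcp_rot: [-90.0, -0.2, 140.0]
wrist_force: [0.1, -0.1, 0.2]
opening: 0.0324
[-0.0017  0.076  -0.0003] [0.0003 0.0007 0.0034]
```

```bash
python3 -m crank '-0.001 0.03 0 0 0 0;-0.001 0.05 0 0 0 0;-0.001 0.06 0 0 0 0;-0.001 0.07 0 0 0 0;-0.001 0.077 0 0 0 0;-0.001 0.077 0 0 0 0'; python3 -m crank '0 0 0 0 0 0;0 0 0 0 0 0;0 0 0 0 0 0;0 0 0 0 0 0;0 0 0 0 0 0' 1 20
python3 - <<'E'
from h import *
o=bot.get_obs();print(o['ee_pos'],o['wrist_force'])
p0=o['ee_pos'];pv=np.array([.3960,-.2894])
r=p0[:2]-pv;print('r',np.linalg.norm(r),np.degrees(np.arctan2(r[1],r[0])))
R0=R.from_euler('xyz',o['tcp_rot'],degrees=True)
b0=np.arctan2(r[1],r[0]);e=np.radians(5.2)-.06
for b in np.linspace(b0,e,13)[1:]:
    print(np.round(R0.inv().apply(np.r_[pv+.034*np.array([np.cos(b),np.sin(b)])-p0[:2],0]),4))
E
```

```text
time: 16.45
ee_pos: [0.3916, -0.2553, 0.113]
tcp_rot: [-90.0, 0.0, 140.0]
wrist_force: [-0.6, 0.7, -0.3]
opening: 0.032
time: 16.95
ee_pos: [0.3919, -0.2552, 0.1142]
tcp_rot: [-90.1, 0.1, 140.0]
wrist_force: [-1.1, 4.8, 5.2]
opening: 0.009
[ 0.3919144  -0.25518997  0.11415918] [-1.06187519  4.8307514   5.18785658]
r 0.03445313429750391 96.81040205018296
[-0.0038  0.     -0.0029]
[-0.0076  0.     -0.0056]
[-0.0118  0.     -0.0077]
[-0.0162  0.     -0.0092]
[-0.0209  0.     -0.0101]
[-0.0255  0.     -0.0104]
[-0.0302  0.     -0.01  ]
[-0.0348  0.0001 -0.009 ]
[-0.0392  0.0001 -0.0074]
[-0.0433  0.0001 -0.0051]
[-0.0471  0.0001 -0.0023]
[-0.0505  0.0001  0.0009]
```

```bash
python3 -m crank '0 -0.001 0 0 0 0;-0.002 -0.001 -0.0015 0 0 0;-0.0038 -0.001 -0.0029 0 0 0;-0.0057 -0.001 -0.0043 0 0 0;-0.0076 -0.001 -0.0056 0 0 0;-0.0097 -0.001 -0.0067 0 0 0;-0.0118 -0.001 -0.0077 0 0 0;-0.0118 -0.001 -0.0077 0 0 0'
```

```text
time: 17.75
ee_pos: [0.4058, -0.2552, 0.1142]
tcp_rot: [-90.2, -0.1, 140.1]
wrist_force: [-0.5, 13.9, 3.3]
opening: 0.009
```

```bash
python3 -m crank '0.001 0 -0.0011 0 0 0;-0.0012 0 -0.0019 0 0 0;-0.0034 0 -0.0026 0 0 0;-0.0058 0 -0.0031 0 0 0;-0.0081 0 -0.0035 0 0 0;-0.0104 0 -0.0037 0 0 0;-0.0127 0 -0.0038 0 0 0;-0.0127 0 -0.0038 0 0 0'
```

```text
time: 18.55
ee_pos: [0.4182, -0.2619, 0.1142]
tcp_rot: [-90.1, -0.0, 140.0]
wrist_force: [0.4, 5.8, -0.3]
opening: 0.0089
```

```bash
python3 -m crank '-0.0024 0 0.0001 0 0 0;-0.0047 0 0.0004 0 0 0;-0.007 0 0.0008 0 0 0;-0.0093 0 0.0014 0 0 0;-0.0115 0 0.0022 0 0 0;-0.0137 0 0.003 0 0 0;-0.0137 0 0.003 0 0 0'
```

```text
time: 19.25
ee_pos: [0.4266, -0.2737, 0.1143]
tcp_rot: [-90.0, 0.0, 140.0]
wrist_force: [-0.8, 1.8, -2.3]
opening: 0.0089
```

```bash
python3 -m crank '-0.0021 0 0.0012 0 0 0;-0.0041 0 0.0023 0 0 0;-0.006 0 0.0037 0 0 0;-0.0079 0 0.0051 0 0 0;-0.0096 0 0.0067 0 0 0;-0.0105 0 0.0076 0 0 0;-0.0105 0 0.0076 0 0 0'
python3 - <<'E'
from h import *
r=bot.get_obs()['ee_pos'][:2]-[.3960,-.2884];a=np.arctan2(r[1],r[0]);print(np.linalg.norm(r),'clamp',1.97-(a-np.radians(5.2)))
E
```

```text
time: 19.95
ee_pos: [0.4296, -0.2864, 0.1144]
tcp_rot: [-90.0, 0.0, 140.0]
wrist_force: [-0.8, 1.6, -3.7]
opening: 0.0089
0.03362307400625758 clamp 2.000689150704056
```

```bash
python3 -m crank '0 0 0 0 0 0;0 0 0 0 0 0;0 0 0 0 0 0;0 0 0 0 0 0;0 0 0 0 0 0' 0.25; python3 -m crank '0 -0.02 0 0 0 0;0 -0.05 0 0 0 0;0 -0.1 0 0 0 0;0 -0.14 0 0 0 0;0 -0.19 0 0 0 0;0 -0.2 0 0 0 0;0 -0.2 0 0 0 0'
python3 - <<'E'
from h import *
C=cal('wrist');snap('wrist','w9');g=cv2.imread('pics/w9.png',0)
c=np.array([.462,-.198]);a=np.radians(5.2);X=np.array([np.cos(a),np.sin(a)]);Y=np.array([-X[1],X[0]])
f=lambda x,y,z:[*(c+x*X+y*Y),.084+z]
P=[f(-.042,.052,.005),f(-.042,-.052,.005),f(.042,.052,.005),f(.042,-.052,.005)]+[f(-.074+.034*np.cos(1.97-t),-.085+.034*np.sin(1.97-t),.043) for t in(.35,1.75,2.0)]
for q in proj('wrist',P,C): 
    u,v=q.round().astype(int);print(q.round(),g[v-5:v+6,u-5:u+6].astype(int).mean() if 0<v<480 and 0<u<640 else '')
cv2.imwrite('pics/w9c.png',cv2.imread('pics/w9.png'))
E
```

```text
time: 20.45
ee_pos: [0.4297, -0.2861, 0.1147]
tcp_rot: [-90.0, 0.1, 140.0]
wrist_force: [-0.3, 0.9, 0.6]
opening: 0.0318
time: 21.15
ee_pos: [0.43, -0.2864, 0.3165]
tcp_rot: [-90.1, 0.3, 140.0]
wrist_force: [0.3, -0.9, -1.2]
opening: 0.0323
[407. 289.] 182.8595041322314
[343. 227.] 172.17355371900825
[354. 334.] 142.49586776859505
[290. 277.] 175.84297520661158
[372. 213.] 166.02479338842974
[326. 219.] 180.25619834710744
[320. 214.] 103.38842975206612
```

Run:
```python
from h import *
g=cv2.imread('pics/w9.png',0);C=cal('wrist')
print(g[204:226:2,305:337:2])
for u,v in((407,289),(343,227),(290,277)):
    print(g[v-8:v+9:2,u-8:u+9:2])
n,l,s,c=cv2.connectedComponentsWithStats((g[195:235,295:345]<80).astype(np.uint8))
for i in range(1,n):
    if s[i][4]>20:
        q=c[i]+[295,195];w=ray('wrist',[q],.115,C)[0];r=w[:2]-[.396,-.2889];print(s[i],q,w,np.linalg.norm(r),1.97-np.arctan2(r[1],r[0])+np.radians(5.2))
```

```text
[[230 231 228 154 155 160 118 121 131 182 178 182 178 181 183 230]
 [228 228 232 154 154 132 113  81  75  96 169 182 181 179 226 234]
 [228 228 229 226 231 134  84  76  75  74  97 185 179 222 228 233]
 [228 229 229 229 234 162  78  75  75  74  82 183 224 232 227 227]
 [228 229 230 230 231 226  77  79  83  79  84 231 231 230 232 227]
 [227 228 229 231 231 241  81  82  81  81  86 237 231 230 230 232]
 [225 228 230 230 231 239  90  78  80  78  88 234 233 231 230 230]
 [225 225 228 230 232 241 142  77  74  76 176 230 230 232 231 231]
 [226 227 224 230 235 186  78  81  86 239 236 228 227 231 232 231]
 [227 227 229 231 183  79  82  80  75 154 240 232 228 228 230 232]
 [227 229 229 179  86  82  79  80  79  74 148 238 233 229 227 231]]
[[238 237 235 236 238 238 239 238 169]
 [237 239 241 242 242 242 238 239 238]
 [234 242 175 107 113 175 241 238 239]
 [235 232  96 106 116 113 220 240 238]
 [236 201 111 147 193 185 207 237 239]
 [236 234 125 148 191 183 237 237 236]
 [243 238 230 193 212 236 239 237 236]
 [181 243 237 236 236 233 237 238 238]
 [ 70 181 243 237 235 235 233 237 238]]
[[231 231 
[... 236 characters left out ...]
5 181 163 193 230 232 231]
 [153 238 230 229 228 233 231 230 232]
 [ 71 175 239 230 228 230 230 230 231]]
[[222 225 225 226 227 235 164  73  78]
 [221 223 226 229 229 230 234 164  72]
 [225 224 227 152 143 188 232 234 163]
 [224 230 124 102 106 105 190 231 234]
 [225 228 161 140 179 145 128 226 229]
 [233 232 162 174 181 177 152 229 226]
 [ 89 194 221 163 179 163 219 226 226]
 [ 73 142 229 228 226 227 226 222 225]
 [ 73 144 226 226 229 226 225 226 222]]
[17 11 13 21 82] [319.96341463 213.34146341] [ 0.43011904 -0.28528494  0.115     ] 0.03431001882558269 1.955196538929374
[23 26 17 14 73] [325.69863014 229.5890411 ] [ 0.43640136 -0.26886252  0.115     ] 0.04509734265466212 1.6003462222511329
```

The clamp post sits at about 1.96 rad, 34 mm from the pivot as expected. Studs show inside the holes, and the arm is clear.

```bash
python3 -m crank '0 0 0 0 0 0;0 0 0 0 0 0;0 0 0 0 0 0'; python3 -c "
from workcell import bot;print(bot.job_done())"
```

```text
time: 21.5
ee_pos: [0.4291, -0.2858, 0.3133]
tcp_rot: [-90.0, -0.1, 140.0]
wrist_force: [-0.1, -0.6, -0.1]
opening: 0.0323
the job is handed in; nothing more can be done
None
```

I handed the job in at 21.5 s, with the carrier seated on the deck studs and the clamp swung over it; no verdict was reported.

**Seating:** I didn't lay the carrier on the studs and slide it. The wrist camera could see two studs through the plate's holes, so I lined those holes up with them and lowered the carrier straight on. The first light contact came at flush height, after a wrist-force change of about 6 N. That contact is also my flush check: the tool stood 29.8 mm above the deck's face, the same height as at the grasp. After release, a picture showed a stud in each of the four holes.

**Clamp:** I gripped the post at 20 N and led it round its arc. The wrist force peaked at about 14 N, so I shifted the path about 1.5 mm, and it then fell to 2–6 N.

**Last checks:**
- **Clamp angle:** about 1.96 rad from the last wrist picture and 2.00 rad from the tool position, against the 1.75 rad needed.
- **Holes:** three still showed a stud. I didn't check the fourth after clamping.
- **Robot:** open and about 0.2 m above the shaker, with no contact force.

**Disagreements and gaps:**
- **Shaker position:** my first estimate of the studs was about 1.5–2 mm off along x, and I corrected it from the view through the holes.
- **Wasted moves:** one move overshot, and another stopped at the last joint's range limit before I turned the tool the other way. Neither touched anything.
- **Last picture:** I had used all 12 views, so I checked it from pixel values only.
- **Other items:** I didn't measure the beaker, dishes or timer again at the end. The arm never worked near them.

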